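# Hold the strainer cap at its bleed position

## Task

Close the strainer pot of the rinse-water pipe as far as its bleed position: lift the white cap off the grey bucket lid by its grip bar, lower its two lugs into the two slots of the pot's collar, press it down against the spring until you feel it seat on the collar, and turn it clockwise (seen from above) half of its turn, until the bar points at the twin ribs, never so far that it locks. Finish holding it there, still gripped and pressed fully down so that the air can bleed while the water is let in (let go, it springs up and shuts the bleed), and leave the washing things where they are.

Things in the scene. Friction and masses are not known exactly. Their poses are not given: they have to be found in the camera images.
- cap_mid (a point): White plastic bayonet cap, loose, about 0.18 kg, upright on the grey bucket lid, 64 mm high in all. This point: on its axis half-way up, on the top face of its round flange (84 mm across, 6 mm thick). Below the flange is a plug 60 mm in diameter and 26 mm long, bevelled to 53 mm at its foot, 32 mm below this point. z is up along the cap's axis; half a turn about z makes no difference.
- cap_bar (a point): Middle of the cap's grip bar, on the axis, 16 mm above cap_mid: a straight bar standing on the flange, 62 mm long along the cap's x axis, 22 mm thick along its y axis, 33 mm high (its top is 16 mm above this point). A low pointer, 10 mm wide, its top 11 mm below this point, runs on from each end of the bar to 37 mm from the axis.
- cap_lug (a point): Middle of the cap's +x lug; a like lug stands on its -x side. The lugs stick out of the plug to 37 mm from the axis, in line with the bar, 12 mm wide, 8 mm high: undersides 27 mm, tops 19 mm below cap_mid.
- pot_mouth (a point): Centre of the mouth of the grey strainer pot, level with the flat top of its collar (100 mm across), 120 mm above the slab. Fixed, upright; pipes leave at 50 mm height on its +x and -x sides. Bore 63.6 mm. Seated, the cap's flange lies on the collar and cap_mid is 6 mm above this point; with the lugs on the collar instead of in the slots it is 27 mm above. z is up.
- pot_slot (a point): Mouth of the +x slot of the collar, 35 mm from the pot's axis on its x axis, level with the collar's top; a like slot is opposite. Slots are 16 mm wide at the bore, wider farther out, and reach 39 mm from the axis: the cap goes in with its bar along the pot's x axis, either way round. A single thin rib on the rim marks each. Turned back (anticlockwise) from here, the lugs meet a stop.
- pot_bleed (a point): Long twin ribs on the collar's rim, 51 mm from the axis, 40 degrees clockwise from above (negative about z) from the +x slot; the like pair is opposite. Half of the cap's turn: here the bar points at them. The lugs run under lips 8 mm thick, 5 mm above the lugs when the cap is seated; let go here, the cap springs up 5 mm.
- pot_lock (a point): Broad block on the collar's rim, 50 mm from the axis, 80 degrees clockwise from above from the +x slot; a like one opposite. With the bar pointing here the lugs jump up into a notch: the lock click, with an end stop just beyond. Do not turn the cap this far.
- basket (a joint): Travel (m) of the sprung strainer basket inside the pot, 0 at rest, growing downwards, 0.011 with the cap seated. The plug meets it 11 mm above the seat; it pushes the cap up with about 5 N there and 10 N at the seat.
- bucket_lid: loose grey plastic bucket lid lying on the slab, 230 mm across, 12 mm thick with a rim 4 mm higher; origin at the centre of its underside. The cap starts on it. To be left where it is.
- bowl: loose white ceramic bowl, 120 mm across, 50 mm high; origin at the centre of its underside. To be left alone.
- scrubber: loose pink hand scrubber, 85 x 52 mm, 56 mm high with its handle; origin at the centre of its underside. To be left alone.
- clothespin_a: wooden clothespin lying on the slab, 74 mm long along x, 12 mm wide, 9 mm high; origin at the centre of its underside. To be left alone.
- clothespin_b: the second clothespin of the pair, the same as the first. To be left alone.
Mind the look-alikes: they are no part of the job. What is shaped like the part that bears cap_mid but black is not meant.

How it is judged:
By the outcome, as a careful person would: the job done as asked, in the order asked, and still so for the second after the job is handed in, while the arm keeps its last pose, push and grip.
It also fails if it takes over 43 s, if anything falls off the work surface, if the arm or the gripper's body presses on something with over 40 N, if the wrist force passes 120 N, or if a joint passes its speed limit or range.

## Robot

A 7-joint arm with a two-finger parallel gripper is mounted at the origin on the work surface. World frame = base frame: x ahead of the robot, y to its left, z up, the work surface at z = 0. Lengths are in m, angles in rad, forces in N, time in s.
With the tool pointing down it reaches from about 0.425 to 0.925 m from the base axis. Payload 6.8 kg.
Tool frame: the origin (TCP) lies on the mounting face of the last link; the fingertips stand 173 mm ahead of it and the grasp point (between the pads) lies 155 mm ahead of it (grip_point_offset is the distance from the TCP to the grasp point, in m); x points along the fingers, z is the direction in which the jaws open and shut, and the axes are right-handed (so a half turn about x gives the same grasp; the last joint's range is limited). The gripper opens to 85 mm and grips with 20 to 120 N. Pads are 22 mm wide; open, the fingers measure 114 mm over their backs; the gripper's body (76 mm by 85 mm) begins 54 mm behind the grasp point. The pads swing forward as they close: fully open they stand 13 mm farther back than shut.
Start: joints at [1.116, 0.477, 0.022, 1.555, -0.011, 1.109, -0.083], TCP at [0.229, -0.635, 0.405] pointing down, gripper open.
Joint ranges: [-2.96, 2.96], [-0.34, 2.1], [-1.41, 1.46], [0.24, 2.44], [-1.37, 4.51], [0.17, 1.92], [-2.96, 2.96]. Speed limits (rad/s): [2.39, 2.39, 3.14, 3.14, 3.14, 3.14, 3.14].

## Interface

Orientations are given as a rotation vector (axis times angle).
In Python, from bench import * gives the robot as it stands. The module is installed in compiled form; this text tells all that it offers.
- The arm moves only by the tool servo_tool, never from a script. Its argument "motion" is a list of rows, each a list of 5 numbers: the shift along the tool's x, y, z in m, then the turn about the tool's x in degrees, then the gripper command: -1 is fully open, 1 is shut, values between are in proportion. In form: [[dx, dy, dz, turn, fingers], ...]. A call has 1 to 8 rows; each row is the pose to reach, as a shift and turn from the pose measured when the call began, along the tool's axes at that moment; what a row does not reach only later rows make up. A row lasts 1/10 s, in which the tool goes at most 50 mm and 8.59 degrees, less where a joint would pass 70% of its speed; a pose out of reach is approached as far as the arm can. A call with a gripper value outside its range is refused whole. The fingers move at their own pace and stop on an object; "force" is the grip in N (left out, the last holds). Time passes only in rows, so rows that repeat a pose let the fingers close. It gives the time, the measured TCP pose, the force and the opening at its end, in the units of the state.
- get_obs(): the state, without advancing time (a new reading comes with each control period).
- grab_frame(name): name is "scene" or "top" or "wrist"; returns the picture (420x560x3 uint8, red, green, blue); there is no depth.
- camera_params(name): a dict with "mtx" (3x3 intrinsics, pixels), "world_to_cam" (4x4, takes a point from world to camera coordinates); the wrist camera has in their place "T_tool_cam" (4x4, takes a point from camera to tool coordinates, whose origin is the TCP and whose axes are the tool frame's). Camera axes: x right, y down, z forward; pixel columns grow to the right and rows downward; lengths in m; the calibration is good to about 2 mm. A picture is of the moment at which its call begins: read the wrist's pose just before it. camera_params takes no time and is no camera call.
- hand_in(): hands the job in, once; it reports no verdict.
The state is a dict: "clock": time; "joints": joint angles; "qvel": joint speeds; "tau": joint torques, N m; "tcp_pos": TCP position; "orientation": TCP orientation; "contact_force": force on the tool from outside, world axes, zero at the start; "moment": the same for the moment, N m; "grip_width": finger opening in m.
Only numpy, scipy, OpenCV 4.12 (cv2) and the standard library are available. Lean on these libraries where they do the work, as an engineer would, in place of code of your own. Each camera call takes 0.05 s, during which the arm holds its last target. There are 200 camera calls.

## Working session

There is one attempt and no reset: what is moved stays moved. The work goes in short steps, Python scripts to look and compute and a tool call to move; the robot and the scene stay as the last step left them, time stands still between calls to the robot, and variables do not carry over. Pictures are saved under pics/ and viewed, about 8 in all and at most 12, crops included, and the job is handed in when it is done.

Besides the shell and the picture viewer there is one more tool, called after "Emit:" as name([rows], argument=value, ...), one row to a line, values as JSON. servo_tool: Moves the arm, as the interface text tells. Its arguments: {"type":"object","properties":{"motion":{"type":"array","items":{"type":"array","items":{"type":"number"}}},"force":{"type":"number"}},"required":["motion"]}

```bash
mkdir -p pics
python3 - <<'E'
from bench import *
import cv2,numpy as np
o=get_obs();print(o)
for n in ["scene","top"]:
    f=grab_frame(n);cv2.imwrite(f"pics/{n}0.png",f[:,:,::-1])
    p=camera_params(n);print(n,p)
print(camera_params("wrist"))
f=grab_frame("wrist");cv2.imwrite("pics/wrist0.png",f[:,:,::-1])
E
```

```text
{'clock': 0.0, 'joints': array([ 1.11590767,  0.47783688,  0.02232253,  1.55644674, -0.01152757,
        1.10930184, -0.08310014]), 'qvel': array([ 1.09152755e-03, -2.46772386e-03,  6.41871499e-05, -3.95162425e-04,
        4.28276907e-04, -5.90075211e-04,  9.22004589e-04]), 'tau': array([-9.15849305e-04, -5.96447575e+01,  1.60801850e+00, -2.81197429e+01,
        1.25551934e-02,  9.26978333e-03, -1.90103890e-05]), 'tcp_pos': array([ 0.22934737, -0.63455379,  0.40370241]), 'orientation': array([ 0.95107017,  1.35517279, -0.94944608]), 'contact_force': array([-0.55131659,  0.05078337, -0.57684119]), 'moment': array([-0.01454223, -0.02480503,  0.00918435]), 'grip_width': 0.08525557495008668}
scene {'mtx': array([[436.79534295,   0.        , 281.4867337 ],
       [  0.        , 436.79534295, 218.78076062],
       [  0.        ,   0.        ,   1.        ]]), 'world_to_cam': array([[ 0.80330512,  0.59554431,  0.00527788, -0.41917477],
       [ 0.32292242, -0.42809632, -0.84407029, -0.09659363],
       [-0.50042182,  0.67975033, -0.53620657,  1.19369402],
       [ 0.        ,  0.        ,  
[... 275 characters left out ...]
    [-0.9870461 ,  0.02739426, -0.15808087,  0.53010709],
       [ 0.15824219,  0.00381106, -0.98739297,  0.99167809],
       [ 0.        ,  0.        ,  0.        ,  1.        ]])}
{'mtx': array([[303.91631147,   0.        , 273.23696786],
       [  0.        , 303.91631147, 209.16750404],
       [  0.        ,   0.        ,   1.        ]]), 'T_tool_cam': array([[ 6.88919586e-06, -3.08986585e-01,  9.51066396e-01,
         3.03162455e-02],
       [ 1.28131272e-03, -9.51065613e-01, -3.08986339e-01,
         7.82007590e-02],
       [ 9.99999179e-01,  1.22074213e-03,  3.89356363e-04,
        -3.45461598e-04],
       [ 0.00000000e+00,  0.00000000e+00,  0.00000000e+00,
         1.00000000e+00]])}
```

View pics/top0.png

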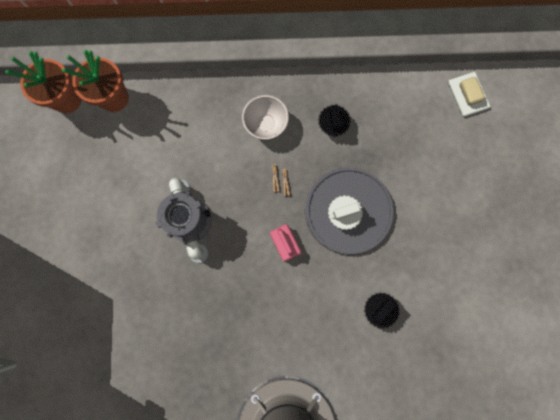

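View pics/scene0.png

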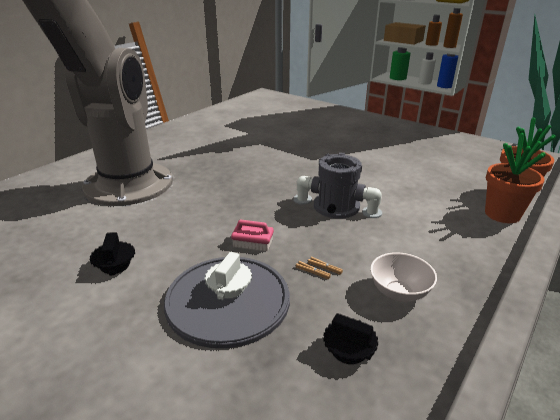

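The white cap on the grey lid is at top px (344,212). Look-alikes are the black caps at (334,120) and (382,310), and the bowl at (265,118) is also white. I choose the white one on the lid. The pot is at (180,214). Next, a close crop to check both.

Run:
```python
import cv2,numpy as np
f=cv2.imread("pics/top0.png")
a=cv2.resize(f[180:245,312:377],(400,400),interpolation=cv2.INTER_CUBIC)
b=cv2.resize(f[180:245,148:213],(400,400),interpolation=cv2.INTER_CUBIC)
b=np.clip(b.astype(float)*2,0,255).astype(np.uint8)
cv2.imwrite("pics/crop1.png",np.hstack([a,b]))
```

```text
(no output)
```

View pics/crop1.png

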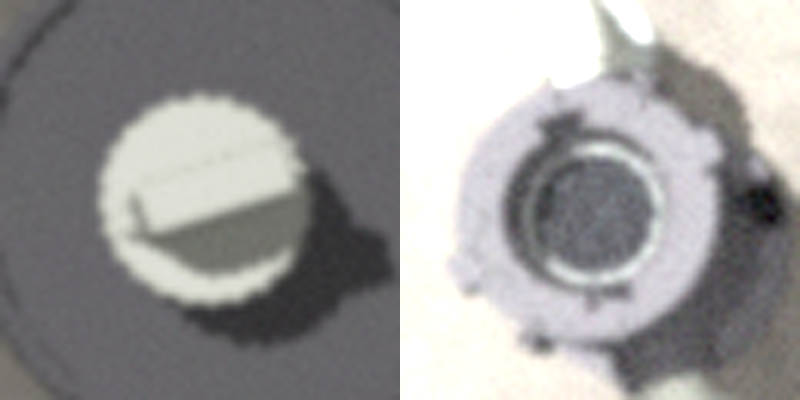

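The crop confirms a white toothed cap with a bar. The pot's slots are at about (563,125) and (612,297) in the crop, in line with the pipes. The twin ribs are at (650,85), and the lock block is at (707,150).

```bash
cat > h.py <<'E'
from bench import *
import cv2,numpy as np
from scipy.spatial.transform import Rotation as R
def ray(name,uv,z):
    p=camera_params(name);M=p["mtx"]
    if name=="wrist":
        o=get_obs();T=np.eye(4);T[:3,:3]=R.from_rotvec(o["orientation"]).as_matrix();T[:3,3]=o["tcp_pos"];C=T@p["T_tool_cam"]
    else: C=np.linalg.inv(p["world_to_cam"])
    uv=np.atleast_2d(np.array(uv,float));d=np.c_[uv,np.ones(len(uv))]@np.linalg.inv(M).T@C[:3,:3].T
    return C[:3,3]+d*((z-C[2,3])/d[:,2])[:,None]
def proj(name,P):
    p=camera_params(name);M=p["mtx"]
    if name=="wrist":
        o=get_obs();T=np.eye(4);T[:3,:3]=R.from_rotvec(o["orientation"]).as_matrix();T[:3,3]=o["tcp_pos"];W=np.linalg.inv(T@p["T_tool_cam"])
    else: W=p["world_to_cam"]
    P=np.atleast_2d(P);q=(P@W[:3,:3].T+W[:3,3])@M.T;return q[:,:2]/q[:,2:]
def goto(P,jaw=None):
    """report tool-frame shift to TCP target P and turn so jaws' z axis lies along world angle jaw (deg)"""
    o=get_obs();m=R.from_rotvec(o["orientation"]).as_matrix()
    z=m[:,2];a=np.degrees(np.arctan2(z[1],z[0]))
    print("tcp",o["tcp_pos"].round(4),"x",m[:,0].round(3),"jaw ang",a.round(2),"j",o["joints"].round(3),"F",o["contact_force"].round(1),"t",o["clock"])
    print("shift mm",(1000*m.T@(np.array(P)-o["tcp_pos"])).round(1),"turn",None if jaw is None else np.round((a-jaw+90)%180-90,2))
E
python3 - <<'E'
from h import *
s=65/400
def top(c,off): return [[off+(x+.5)*s-.5,180+(y+.5)*s-.5] for x,y in c]
cap=ray("top",top([(203,200)],312),.042)[0]
bar=ray("top",top([(135,195),(148,235),(297,190),(285,147)],312),.076)
pot=ray("top",top([(190,207)],148),.12)[0]
sl=ray("top",top([(163,122),(211,296)],148),.12)
print(cap,bar,bar.mean(0),pot,sl,sl.mean(0),sep="\n")
ang=lambda d:np.degrees(np.arctan2(d[1],d[0]))
print(ang(bar[2]-bar[1]),ang(bar[3]-bar[0]),ang(sl[0]-sl[1]))
P=bar.mean(0)
goto([P[0],P[1],.30])
E
```

```text
[ 0.51849068 -0.16244914  0.042     ]
[[ 0.51617893 -0.13035437  0.076     ]
 [ 0.5000942  -0.13471431  0.076     ]
 [ 0.51640497 -0.19437597  0.076     ]
 [ 0.53376388 -0.19062365  0.076     ]]
[ 0.51661049 -0.16251708  0.076     ]
[0.51492184 0.23629599 0.12      ]
[[0.54794302 0.2469918  0.12      ]
 [0.48080746 0.22796251 0.12      ]]
[0.51437524 0.23747715 0.12      ]
-74.70966343143533 -73.73417756496433 15.825161695974233
tcp [ 0.2294 -0.6346  0.404 ] x [-0.001  0.001 -1.   ] jaw ang -70.13 j [ 1.116  0.478  0.022  1.556 -0.012  1.109 -0.083] F [ 0.1  0.4 -0.4] t 0.15
shift mm [ 104.4  430.6 -346.2] turn None
```

Emit:
servo_tool([
  [0.008,0.038,-0.03,-7.5,-1],
  [0.016,0.076,-0.061,-15,-1],
  [0.024,0.113,-0.091,-22.5,-1],
  [0.032,0.151,-0.121,-30,-1],
  [0.04,0.189,-0.151,-37.5,-1],
  [0.048,0.227,-0.181,-45,-1],
  [0.056,0.265,-0.212,-52.5,-1],
  [0.064,0.302,-0.242,-60,-1],
])

```text
clock: 0.95
tcp_pos: [0.4317, -0.3024, 0.34]
orientation: [0.135, 1.567, -0.134]
contact_force: [0.7, -0.5, 0.5]
grip_width: 0.0854
```

```bash
python3 -c "
from h import *
goto([.5175,-.1625,.34],15.8)"
```

```text
tcp [ 0.4317 -0.3024  0.34  ] x [-0.     0.001 -1.   ] jaw ang -9.82 j [ 0.768  0.333 -0.331  1.954  0.137  0.878  0.194] F [ 0.7 -0.5  0.5] t 0.95
shift mm [1.000e-01 1.525e+02 6.070e+01] turn -25.62
```

Emit:
servo_tool([
  [0,0.038,0.015,-6.5,-1],
  [0,0.076,0.03,-13,-1],
  [0,0.114,0.046,-20,-1],
  [0,0.1525,0.0607,-25.6,-1],
  [0,0.1525,0.0607,-25.6,-1],
])

```text
clock: 1.45
tcp_pos: [0.5201, -0.1564, 0.3405]
orientation: [-0.222, 1.556, 0.228]
contact_force: [-0.6, 0.7, 0.5]
grip_width: 0.0855
```

```bash
python3 -c "
from h import *
goto([.5175,-.1625,.34],15.8)
print(proj('wrist',[[.5175,-.1625,.044],[.5175,-.1625,.076]]))
f=grab_frame('wrist')[:,:,::-1];cv2.imwrite('pics/w1.png',cv2.resize(f,(784,588),interpolation=cv2.INTER_CUBIC))"
```

```text
tcp [ 0.5201 -0.1564  0.3405] x [ 0.002  0.005 -1.   ] jaw ang 16.43 j [ 0.569  0.377 -0.482  1.91   0.212  0.904  0.271] F [-0.6  0.7  0.5] t 1.45
shift mm [ 0.5 -5.2 -4.2] turn 0.63
[[268.60364602 208.46237153]
 [268.14146302 220.27402828]]
```

View pics/w1.png

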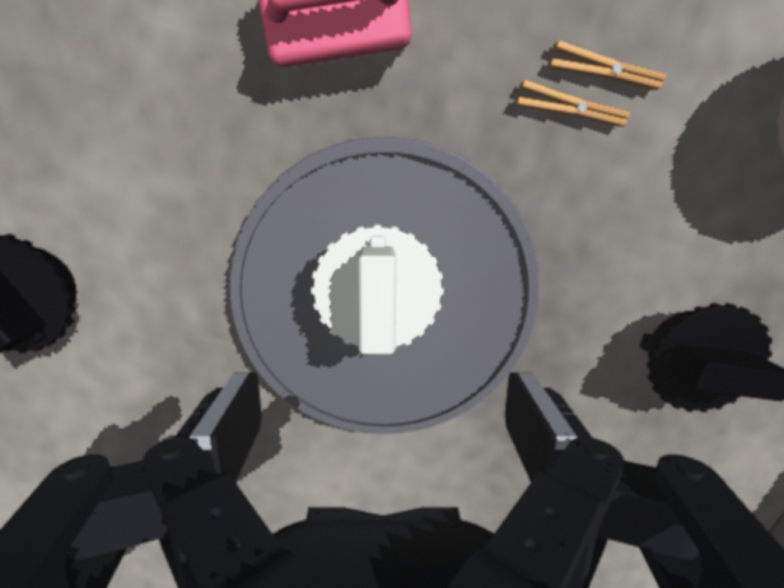

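The wrist view shows the bar top with corners (361,255)–(394,354) in the ×1.4 picture, so its middle is at (377.5,304.5). It is aligned with the jaws.

```bash
python3 -c "
from h import *
c=ray('wrist',np.array([[377.5,304.5],[378,255],[377,354]])/1.4-.15,.076);print(c)
d=c[1]-c[2];print(np.degrees(np.arctan2(d[1],d[0]))-90, np.linalg.norm(d))
P=c[0];goto([P[0],P[1],.220],16.1)"
```

```text
[[ 0.51599979 -0.16313694  0.076     ]
 [ 0.50816209 -0.13473442  0.076     ]
 [ 0.52445206 -0.19376655  0.076     ]]
15.426886741116718 0.06123850845956986
tcp [ 0.5188 -0.1594  0.3402] x [ 0.     0.003 -1.   ] jaw ang 16.12 j [ 0.572  0.376 -0.478  1.911  0.213  0.905  0.271] F [-0.5 -0.9  0.4] t 1.5
shift mm [120.2  -3.1  -3.8] turn 0.02
```

Emit:
servo_tool([
  [0.04,-0.003,-0.003,0.5,-1],
  [0.075,-0.003,-0.003,0.5,-1],
  [0.1,-0.003,-0.003,0.5,-1],
  [0.12,-0.003,-0.003,0.5,-1],
  [0.12,-0.003,-0.003,0.5,-1],
  [0.12,-0.003,-0.003,0.5,-1],
])

```text
clock: 2.1
tcp_pos: [0.5164, -0.1636, 0.2203]
orientation: [-0.211, 1.561, 0.215]
contact_force: [0.4, 0.6, -0.1]
grip_width: 0.0854
```

```bash
python3 -c "
from h import *
f=grab_frame('wrist')[:,:,::-1];cv2.imwrite('pics/w2.png',cv2.resize(f,(784,588),interpolation=cv2.INTER_CUBIC))
goto([.516,-.163,.220],15.4)"
```

```text
tcp [ 0.5169 -0.1635  0.221 ] x [ 0.001  0.002 -1.   ] jaw ang 15.54 j [ 0.514  0.543 -0.407  1.991  0.332  0.671  0.168] F [0.3 0.3 0.1] t 2.15
shift mm [ 1.   0.7 -0.8] turn 0.14
```

View pics/w2.png

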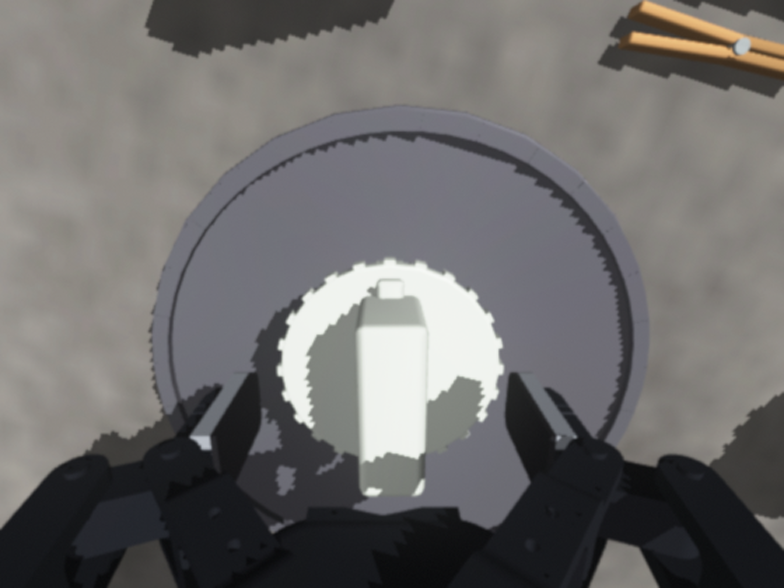

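The bar sits about 10 px (3 mm) right of the jaw middle. Its top-face edges are at rows 326 and 493.

```bash
python3 -c "
from h import *
c=ray('wrist',np.array([[392.5,326],[392,494]])/1.4-.15,.076);print(c,c.mean(0),np.linalg.norm(c[0]-c[1]))
d=c[0]-c[1];print(np.degrees(np.arctan2(d[1],d[0]))-90)
P=c.mean(0);goto([P[0],P[1],.220],15.4)"
```

```text
[[ 0.5103736  -0.13174337  0.076     ]
 [ 0.52692526 -0.18999381  0.076     ]] [ 0.51864943 -0.16086859  0.076     ] 0.06055634439468005
15.862315113768133
tcp [ 0.5169 -0.1635  0.221 ] x [ 0.001  0.002 -1.   ] jaw ang 15.54 j [ 0.514  0.543 -0.407  1.991  0.332  0.671  0.168] F [0.3 0.3 0.1] t 2.15
shift mm [1.  2.  2.4] turn 0.14
```

Emit:
servo_tool([
  [0.0,0.002,0.0025,0,-1],
  [0.0,0.002,0.0025,0,-1],
  [0.0,0.002,0.0025,0,1],
  [0.0,0.002,0.0025,0,1],
  [0.0,0.002,0.0025,0,1],
  [0.0,0.002,0.0025,0,1],
  [0.0,0.002,0.0025,0,1],
  [0.0,0.002,0.0025,0,1],
], force=80)

```text
clock: 2.95
tcp_pos: [0.5189, -0.1609, 0.2212]
orientation: [-0.211, 1.559, 0.214]
contact_force: [-0.8, -0.3, 3.1]
grip_width: 0.0208
```

Emit:
servo_tool([
  [0.0,0,0,0,1],
  [0.0,0,0,0,1],
  [0,0,0,0,1],
])

```text
clock: 3.25
tcp_pos: [0.5189, -0.1609, 0.2212]
orientation: [-0.211, 1.559, 0.214]
contact_force: [-0.4, 0.6, 1.4]
grip_width: 0.0207
```

Emit:
servo_tool([
  [-0.02,0,0,0,1],
  [-0.05,0,0,0,1],
  [-0.09,0,0,0,1],
  [-0.13,0,0,0,1],
  [-0.17,0,0,0,1],
  [-0.17,0,0,0,1],
])

```text
clock: 3.85
tcp_pos: [0.5202, -0.1611, 0.3964]
orientation: [-0.214, 1.55, 0.211]
contact_force: [0.4, -0.1, -1.7]
grip_width: 0.021
```

```bash
python3 -c "
from h import *
f=grab_frame('wrist')[:,:,::-1];cv2.imwrite('pics/w3.png',cv2.resize(f,(784,588),interpolation=cv2.INTER_CUBIC))
print(get_obs()['grip_width']);goto([.5145,.2370,.39],105.8)"
```

```text
0.020580077371017375
tcp [ 0.5193 -0.1612  0.3935] x [ 0.006  0.    -1.   ] jaw ang 15.53 j [ 0.595  0.314 -0.495  1.858  0.174  1.006  0.299] F [-0.5  0.2 -2.7] t 3.9
shift mm [  3.6 385.  102. ] turn 89.73
```

View pics/w3.png

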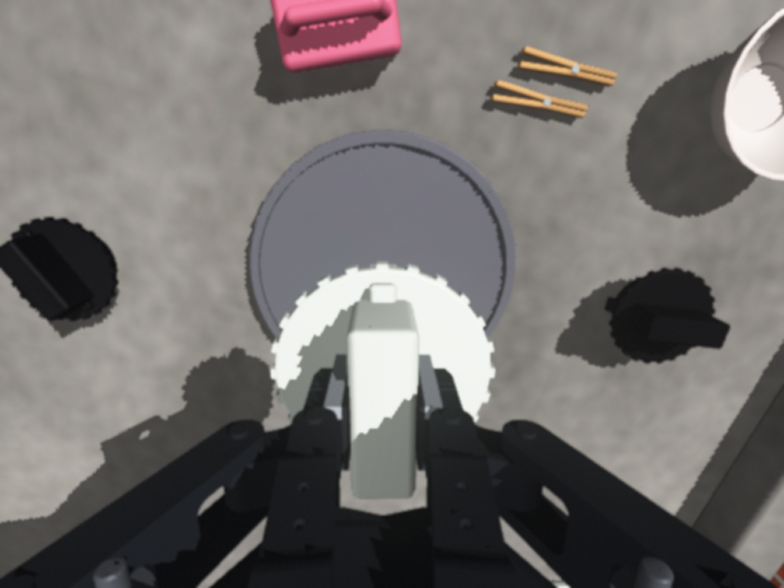

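The cap is held square and centred (bar at column 383, rows 330–497). Now I move to beside the pot, turned, with the pot in the wrist camera's view.

Emit:
servo_tool([
  [0.0,0.034,0.017,-8,1],
  [0.0,0.068,0.034,-16,1],
  [0.0,0.101,0.05,-24,1],
  [0.0,0.135,0.067,-32,1],
  [0.0,0.169,0.084,-40,1],
  [0.0,0.202,0.1,-48,1],
  [0.0,0.236,0.117,-56,1],
  [0.0,0.27,0.134,-64,1],
])

```text
clock: 4.7
tcp_pos: [0.5756, 0.1358, 0.3917]
orientation: [-1.079, 1.286, 1.076]
contact_force: [0.2, 0.6, -1.7]
grip_width: 0.0207
```

```bash
python3 -c "
from h import *
goto([.601,.262,.39],105.8)"
```

```text
tcp [0.5756 0.1358 0.3917] x [ 0.003 -0.001 -1.   ] jaw ang 79.85 j [ 0.256  0.463 -0.786  1.736  0.366  1.093  0.745] F [ 0.2  0.6 -1.7] t 4.7
shift mm [  1.7  -2.7 128.7] turn -25.95
```

Emit:
servo_tool([
  [0.0,0.0,0.035,-6.5,1],
  [0.0,-0.001,0.07,-13,1],
  [0.0,-0.002,0.1,-20,1],
  [0.001,-0.0027,0.129,-26,1],
  [0.001,-0.0027,0.129,-26,1],
  [0.001,-0.0027,0.129,-26,1],
  [0.001,-0.0027,0.129,-26,1],
])

```text
clock: 5.4
tcp_pos: [0.601, 0.261, 0.3892]
orientation: [-1.411, 1.068, 1.407]
contact_force: [-0.4, -0.3, -1.9]
grip_width: 0.0204
```

```bash
python3 -c "
from h import *
goto([.601,.262,.39],105.8)
f=grab_frame('wrist')[:,:,::-1];cv2.imwrite('pics/w4.png',np.clip(cv2.resize(f,(784,588),interpolation=cv2.INTER_CUBIC)*1.5,0,255))
goto([.601,.262,.39],105.8)
print(proj('wrist',[[.5145,.237,.12]])*1.4)"
```

```text
tcp [0.601  0.261  0.3892] x [ 0.001 -0.002 -1.   ] jaw ang 105.75 j [ 0.077  0.602 -0.86   1.578  0.484  1.187  0.965] F [-0.4 -0.3 -1.9] t 5.4
shift mm [-0.8 -0.3  1. ] turn -0.05
tcp [0.6011 0.2608 0.3896] x [ 0.002 -0.002 -1.   ] jaw ang 105.73 j [ 0.077  0.601 -0.86   1.578  0.484  1.187  0.965] F [ 0.3  0.7 -3. ] t 5.45
shift mm [-0.4 -0.2  1.2] turn -0.07
[[384.43294042 134.98082299]][ WARN:0@0.877] global loadsave.cpp:1063 imwrite_ Unsupported depth image for selected encoder is fallbacked to CV_8U.
```

View pics/w4.png

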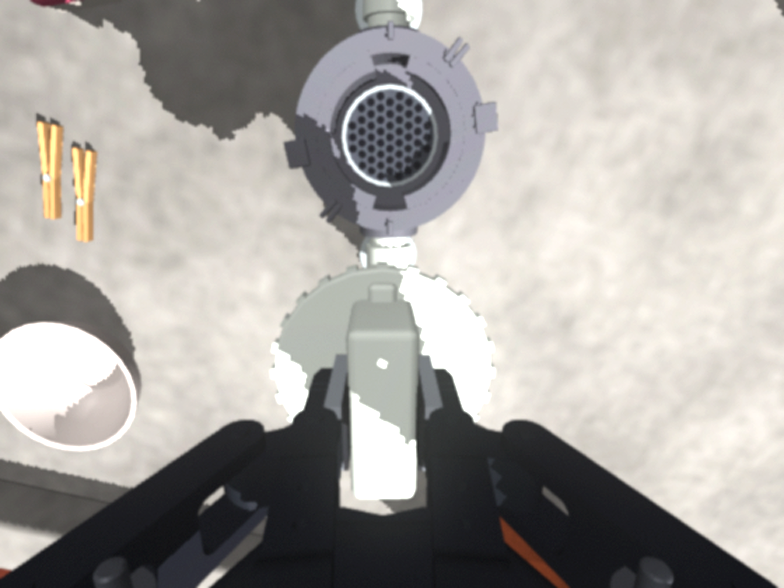

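The pot is in clear view: slot ribs at (391,30) and (388.5,224), collar sides at columns 297 and 486. Twin ribs are at (456,51) and (330,210), lock blocks at (486,118) and (297,153). The held cap's bar runs over rows 332–498 at column 382.

```bash
python3 -c "
from h import *
q=lambda a:ray('wrist',np.array(a)/1.4-.15,.12)
r=q([[391,28],[388.5,225],[391,55],[389.5,208],[297,133],[486,133],[456,51],[330,210],[486,118],[297,153]])
print(r)
for i in (0,2,4,6,8): print((r[i]+r[i+1])/2,np.linalg.norm(r[i]-r[i+1]),np.degrees(np.arctan2(*(r[i]-r[i+1])[1::-1])))
o=get_obs();m=R.from_rotvec(o['orientation']).as_matrix()
b=ray('wrist',np.array([[383,332],[382.5,498]])/1.4-.15,o['tcp_pos'][2]-.145)
print('bar in tool mm',((b-o['tcp_pos'])@m*1000).round(1))
"
```

```text
[[0.4660778  0.2264697  0.12      ]
 [0.55945984 0.25204855 0.12      ]
 [0.47742534 0.2297557  0.12      ]
 [0.55024391 0.24997552 0.12      ]
 [0.5260365  0.19225197 0.12      ]
 [0.49892803 0.28805375 0.12      ]
 [0.4669049  0.26046291 0.12      ]
 [0.56032179 0.21844605 0.12      ]
 [0.49202894 0.28553074 0.12      ]
 [0.53584134 0.19438008 0.12      ]]
[0.51276882 0.23925912 0.12      ] 0.0968219144551553 -164.68149740326086
[0.51383463 0.23986561 0.12      ] 0.07557370357468701 -164.4814093055945
[0.51248226 0.24015286 0.12      ] 0.09956329214483729 -74.20038633127496
[0.51361335 0.23945448 0.12      ] 0.10243110384556518 155.78283367364733
[0.51393514 0.23995541 0.12      ] 0.10113342345879021 115.67169046969207
bar in tool mm [[145.   30.9   0.4]
 [145.  -29.5   0.3]]
```

```bash
python3 -c "
from h import *
goto([.5141,.2394,.342],105.6)"
```

```text
tcp [0.6011 0.2608 0.3896] x [ 0.002 -0.002 -1.   ] jaw ang 105.73 j [ 0.077  0.601 -0.86   1.578  0.484  1.187  0.965] F [ 0.3  0.7 -3. ] t 5.45
shift mm [47.5 89.6  3.1] turn 0.13
```

Emit:
servo_tool([
  [0,0.03,0.001,0,1],
  [0,0.06,0.002,0,1],
  [0,0.0896,0.0031,0.1,1],
  [0.015,0.0896,0.0031,0.1,1],
  [0.035,0.0896,0.0031,0.1,1],
  [0.0475,0.0896,0.0031,0.1,1],
  [0.0475,0.0896,0.0031,0.1,1],
  [0.0475,0.0896,0.0031,0.1,1],
])

```text
clock: 6.25
tcp_pos: [0.5146, 0.2393, 0.342]
orientation: [-1.409, 1.069, 1.405]
contact_force: [1.2, 0.8, -1.7]
grip_width: 0.0205
```

```bash
python3 -c "
from h import *
goto([.5141,.2394,.325],105.6)"
```

```text
tcp [0.5146 0.2393 0.342 ] x [ 0.001 -0.002 -1.   ] jaw ang 105.59 j [ 0.128  0.52  -0.887  1.834  0.473  1.015  0.89 ] F [ 1.2  0.8 -1.7] t 6.25
shift mm [17.   0.4  0.3] turn -0.01
```

Emit:
servo_tool([
  [0.006,0.0004,0.0,0,1],
  [0.012,0.0004,0,0,1],
  [0.016,0.0004,0.0,0,1],
  [0.019,0.0004,0.0,0,1],
  [0.021,0.0004,0.0,0,1],
  [0.023,0.0004,0,0,1],
  [0.023,0.0004,0,0,1],
])

```text
clock: 6.95
tcp_pos: [0.5141, 0.2391, 0.3188]
orientation: [-1.409, 1.069, 1.405]
contact_force: [-0.9, 0.2, -2.0]
grip_width: 0.0205
```

```bash
python3 -c "
from h import *
goto([.5141,.2394,.303],105.6);print(get_obs()['moment'])"
```

```text
tcp [0.5141 0.2391 0.3188] x [ 0.001 -0.002 -1.   ] jaw ang 105.6 j [ 0.112  0.546 -0.869  1.854  0.502  0.976  0.866] F [-0.9  0.2 -2. ] t 6.95
shift mm [15.8 -0.   0.3] turn -0.0
[ 0.03885119  0.05787215 -0.02383271]
```

The lugs are already past the collar top with no contact force. Pressing on.

Emit:
servo_tool([
  [0.004,0,0,0,1],
  [0.008,0,0,0,1],
  [0.011,0,0,0,1],
  [0.013,0,0,0,1],
  [0.0145,0,0,0,1],
  [0.0145,0,0,0,1],
])

```text
clock: 7.55
tcp_pos: [0.5144, 0.2393, 0.3048]
orientation: [-1.409, 1.068, 1.405]
contact_force: [-0.7, -2.2, 6.6]
grip_width: 0.0206
```

Emit:
servo_tool([
  [0.001,0,0,0,1],
  [0.002,0,0,0,1],
  [0.003,0,0,0,1],
  [0.003,0,0,0,1],
])

```text
clock: 7.95
tcp_pos: [0.5144, 0.2395, 0.3033]
orientation: [-1.41, 1.069, 1.403]
contact_force: [-3.8, -4.7, 15.7]
grip_width: 0.0207
```

```bash
python3 -c "
from h import *
goto([.5141,.2394,.303],105.6);print(get_obs()['moment'])"
```

```text
tcp [0.5144 0.2395 0.3033] x [ 0.003 -0.003 -1.   ] jaw ang 105.58 j [ 0.099  0.565 -0.854  1.866  0.524  0.951  0.848] F [-3.8 -4.7 15.7] t 7.95
shift mm [ 0.3  0.3 -0. ] turn -0.02
[-0.71405159  1.27287388  0.06464312]
```

Emit:
servo_tool([
  [0.003,0.0005,-0.0004,0,1],
  [0.004,0.0005,-0.0004,0,1],
  [0.004,0.0005,-0.0004,0,1],
])

```text
clock: 8.25
tcp_pos: [0.5141, 0.2397, 0.3031]
orientation: [-1.412, 1.069, 1.401]
contact_force: [-10.4, -9.9, 36.0]
grip_width: 0.0206
```

```bash
python3 -c "
from h import *
goto([.5141,.2394,.303],105.6);print(get_obs()['moment'])"
```

```text
tcp [0.5141 0.2397 0.3031] x [ 0.005 -0.005 -1.   ] jaw ang 105.56 j [ 0.098  0.565 -0.853  1.867  0.527  0.95   0.844] F [-10.4  -9.9  36. ] t 8.25
shift mm [ 0.1  0.1 -0.3] turn -0.04
[-1.38821976  2.64468065  0.14527427]
```

It is seated: the force rose to 36 N with no further sinking. Now I turn clockwise while pressing.

Emit:
servo_tool([
  [0.0025,0,0,0,1],
  [0.0025,0,0,3,1],
  [0.0025,0,0,7,1],
  [0.0025,0,0,11,1],
  [0.0025,0,0,15,1],
  [0.0025,0,0,19,1],
  [0.0025,0,0,20,1],
])

```text
clock: 8.95
tcp_pos: [0.5137, 0.2411, 0.3032]
orientation: [-1.157, 1.243, 1.145]
contact_force: [-6.7, -3.7, 23.1]
grip_width: 0.0208
```

```bash
python3 -c "
from h import *
goto([.5141,.2394,.303],65.6);print(get_obs()['moment'])"
```

```text
tcp [0.5137 0.2411 0.3032] x [ 0.007 -0.004 -1.   ] jaw ang 85.51 j [ 0.04   0.536 -0.773  1.87   0.473  0.923  0.536] F [-6.7 -3.7 23.1] t 8.95
shift mm [ 0.3 -0.5 -1.7] turn 19.91
[-0.32893448  1.84708336  0.35079084]
```

Emit:
servo_tool([
  [0.0025,0,-0.0005,3,1],
  [0.0025,-0.0003,-0.001,7,1],
  [0.0025,-0.0004,-0.001,11,1],
  [0.0025,-0.0004,-0.001,15,1],
  [0.0025,-0.0004,-0.001,18.5,1],
  [0.0025,-0.0004,-0.001,19.8,1],
  [0.0025,-0.0004,-0.001,19.8,1],
])

```text
clock: 9.65
tcp_pos: [0.514, 0.2413, 0.3032]
orientation: [-0.897, 1.375, 0.885]
contact_force: [-6.1, -2.7, 20.5]
grip_width: 0.0207
```

```bash
python3 -c "
from h import *
goto([.5141,.2394,.303],65.6);print(get_obs()['moment'],get_obs()['grip_width'])
f=grab_frame('wrist')[:,:,::-1];cv2.imwrite('pics/w5.png',np.clip(cv2.resize(f,(784,588),interpolation=cv2.INTER_CUBIC)*1.4,0,255).astype(np.uint8))
f=grab_frame('scene')[:,:,::-1];cv2.imwrite('pics/s5.png',cv2.resize(f[120:330,80:450],(740,420),interpolation=cv2.INTER_CUBIC))"
```

```text
tcp [0.514  0.2413 0.3032] x [ 0.009 -0.003 -1.   ] jaw ang 65.72 j [-0.016  0.512 -0.694  1.874  0.422  0.9    0.233] F [-6.1 -2.7 20.5] t 9.65
shift mm [ 0.2 -0.9 -1.7] turn 0.12
[-0.17660872  1.63301084  0.03594376] 0.020737819684755913
```

View pics/w5.png

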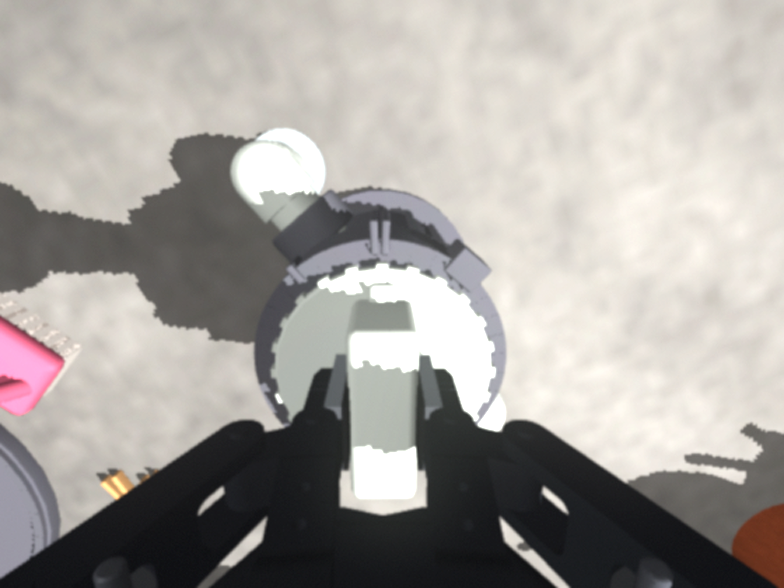

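View pics/s5.png

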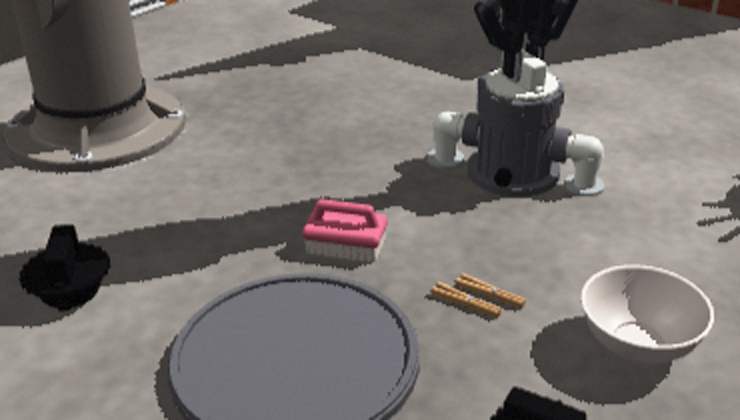

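The wrist view shows the bar and pointer (382,290) aimed at the twin ribs (380,238). The lock block is at (470,265), well clear. The scene view shows the cap flush on the pot and the washing things undisturbed.

Emit:
servo_tool([
  [0.0025,0,0,0,1],
  [0.003,0,0,0,1],
  [0.003,0,0,0,1],
  [0.003,0,0,0,1],
])

```text
clock: 10.15
tcp_pos: [0.5139, 0.2416, 0.3031]
orientation: [-0.899, 1.375, 0.883]
contact_force: [-9.4, -8.5, 29.6]
grip_width: 0.021
```

```bash
python3 -c "
from h import *
goto([.5141,.2394,.303],65.6);print(get_obs()['grip_width']);print(hand_in())"
```

```text
tcp [0.5139 0.2416 0.3031] x [ 0.01  -0.005 -1.   ] jaw ang 65.72 j [-0.018  0.512 -0.693  1.874  0.424  0.9    0.231] F [-9.4 -8.5 29.6] t 10.15
shift mm [ 0.1 -1.1 -1.9] turn 0.12
0.020994466656230667
the job is handed in; nothing more can be done
None
```

The cap is in the pot at its bleed position, still gripped and pressed down, and the job is handed in at 10.15 s of robot time. I gripped the white cap by its bar and lowered its lugs into the slots without any contact. I pressed it until it seated: the force rose to 36 N with no further sinking. Then I turned it about 40° clockwise, well short of the lock.

- **Angle:** in the last wrist picture the bar and pointer aim at the twin ribs. The jaw angle is 65.7° against a target of 65.6°.
- **Seating:** the tool height stayed at 0.303 m throughout the turn, which is the seated height. The upward force on the tool at the end was about 30 N and the grip opening 21 mm.
- **Surroundings:** the last scene picture shows the lid, bowl, scrubber and clothespins looking undisturbed.

**Small disagreements:** the tool ended about 2 mm sideways of the planned pot axis and tilted about 0.6°. A side force of about 13 N remained while pressing. Height and angle did not change.

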